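Key a tank mixer's shaft to its drive hub

TASK

The tank mixer's shaft is still loose in its drive hub. Turn the shaft by its propeller until the milled flat (in line with the blade that has the green paint stripe) faces straight up, square under the setscrew in the top of the hub; then swing the orange hex key that stands in that setscrew clockwise, seen from above, until the screw is fully home. Leave the clutter around it where it is.

Things in the scene. Friction and masses are not known exactly. Their poses are not given: they have to be found in the camera images.
- mixer: Fixed part of a tank mixer lying on a plywood board (500 x 150 x 12 mm): blue motor (104 mm diameter), grey gear head, steel drive hub (50 mm diameter, 50 long, does not turn), then the loose shaft in a wooden vee block. Origin on the table below the shaft axis; x along the shaft from motor to propeller, z up. The shaft axis is level, 95 mm above the table.
- motor_top (a point): Top of the grey terminal box on the motor, 166 mm above the table: the tallest point. In the mixer's frame, along x: fan end -418 mm, terminal box centre -310, gear head ends at -178 (its flange, at -225, reaches 60 mm from the axis), hub centre -140, vee block 70, board's end 100, propeller centre 145 (clear of the board).
- shaft (a joint): Turn of the dark steel shaft (16 mm) and propeller in the loose hub, rad. 0 or any whole turn: flat straight up. Grows with a right-handed turn about the mixer's x, so a small positive value leans the flat to the mixer's -y side. Turns endlessly both ways, drag 0.07 N m (about 2 N at the blades), stays where left. Once the screw is home it is locked but for a few degrees of play.
- flat (a point): Middle of the white, freshly milled flat (95 mm of it seen beside the hub, 12.5 mm wide, 3 mm deep) on the shaft, 75 mm from the setscrew. It turns with the shaft: its z axis points straight out of the flat, its x along the shaft towards the propeller.
- prop (a point): Centre of the steel propeller, on the shaft axis, turning with the shaft: x along the shaft away from the hub, z the way the flat faces. Three blades 120 degrees apart, 52 mm from axis to tip, 36 mm wide, 3 thick, pitched so that each is about 10 mm deep either side of its middle line; boss 26 mm diameter. The green-striped blade points along z, as the flat does.
- screw (a point): Mouth of the setscrew hole in the top of the hub, 120 mm above the table, on the upright axis about which screw and key turn; fixed to the mixer.
- key (a joint): Turn of the M12 setscrew and its hex key, rad, growing clockwise from above (tightening), 0 to 2.0; hard home on the flat at 2.0. At value q the long arm points (80 degrees - q) anticlockwise, seen from above, from the mixer's x. Drag 0.2 N m; stays where left. With the flat more than about 14 degrees off, the screw stops early, near 1.1, on the round.
- key_end (a point): Free end of the long arm of the orange L-shaped hex key, which stays in the screw. Its short leg stands upright on the screw's axis; the long arm is level, 105 mm from that axis to its end, 6.4 mm thick, its centre line 152 mm above the table.
- cup_a: Clear sample cup with a red screw lid (66 mm diameter, 74 mm tall), standing on the table beyond the shaft; leave alone. Origin at the centre of its underside.
- cup_b: A second such cup, also beyond the shaft; leave alone.
- cup_c: A third such cup, on the robot's side of the motor; leave alone.
- dropper: White dropper bottle with a red cap, 25 mm diameter, 80 mm tall; leave alone. Origin at the centre of its underside.
- vial: Amber glass vial with a black cap, 25 mm diameter, 55 mm tall; leave alone. Origin at the centre of its underside.
- marker: Green-capped paint marker lying on the table on the robot's side of the hub, 125 x 13 x 15 mm; leave alone. Origin at the centre of its underside, x along it.
- spanner: Steel spanner, 170 mm long, lying on the table on the robot's side of the shaft; leave alone. Origin at its underside, x along it.

How it is judged:
On the way, in this order (a step that is already met when the one before it is completed fails the run):
1. with the screw still loose, the flat is turned to within 0.2 rad of straight up and stays there (angle between flat's own z axis and vertical below 0.2 rad and value of joint key below 0.8 rad), for 0.3 s.
2. the key is swung clockwise until the screw is home (value of joint key above 1.88 rad and angle between flat's own z axis and vertical below 0.16 rad), for 0.2 s.
At the end, for the whole second after the job is handed in: The flat faces up to the setscrew within 0.16 rad (9 degrees), the setscrew is home (key turned past 1.88 of its 2.0 rad), shaft and key are at rest, and none of the loose things around has been shifted by more than 30 mm (all of step 2 and velocity of joint shaft between -0.05 and 0.05 rad/s and velocity of joint key between -0.05 and 0.05 rad/s); the robot touches nothing.
It fails at once if a cup, bottle, pen or spanner is shifted by more than 30 mm (distance of any of cup_a, cup_b, cup_c, dropper, vial, marker, spanner from where it was at the start of the episode above 0.03 m).
It also fails if it takes over 54 s, if anything falls off the work surface, if the arm or the gripper's body presses on something with over 40 N, if the wrist force passes 120 N, or if a joint passes its speed limit or range.

ROBOT

A 6-joint arm with a two-finger parallel gripper is mounted at the origin on the work surface. World frame = base frame: x ahead of the robot, y to its left, z up, the work surface at z = 0. Lengths are in m, angles in rad, forces in N, time in s.
With the tool pointing down it reaches from about 0.375 to 0.75 m from the base axis. Payload 9 kg.
Tool frame: the origin (TCP) lies midway between the tips of the shut fingers; the grasp point (between the pads) lies 19 mm behind it; z points along the fingers, y is the line along which they close (so a half turn about z gives the same grasp; the last joint's range is limited). The gripper opens to 85 mm and grips with 20 to 120 N. Pads are 22 mm wide; open, the fingers measure 114 mm over their backs; the gripper's body (76 mm by 85 mm) begins 54 mm behind the grasp point. The pads swing forward as they close: fully open they stand 13 mm farther back than shut.
Start: joints at [-1.498, 0.104, 0.097, 1.564, 0, 1.353], TCP at [0.172, -0.575, 0.231] pointing down, gripper open.
Joint ranges: [-2.99, 2.99], [-0.84, 1.86], [-1.1, 1.16], [-1.84, 2.11], [-1.51, 1.56], [-3.14, 3.14]. Speed limits (rad/s): [2.22, 2.22, 2.57, 3.14, 3.14, 3.14].

INTERFACE

Orientations are given as a rotation vector (axis times angle).
In Python, from bench import env, vision, order gives the robot as it stands. The module is installed in compiled form; this text tells all that it offers.
- The arm moves only by the tool drive_tool, never from a script. Its argument "motion" is one flat list of numbers, 6 for each row, row after row: the shift along the world's x, y, z each as a share of 0.1 m, from -1 to 1, then the turn, a rotation vector about the world's x, y, z each as a share of 180 degrees, from -1 to 1. In form: [tx, ty, tz, ax, ay, az, tx, ty, tz, ax, ay, az, ...]. A call has 1 to 12 rows; each row is the pose to reach, as a shift and turn from the pose commanded when the call began, turning the shorter way round; what a row does not reach only later rows make up. A row lasts 1/12 s, in which the tool goes at most 41.7 mm and 7.16 degrees, less where a joint would pass 70% of its speed; a pose out of reach is approached as far as the arm can. A call with a number of a shift or a turn outside -1 to 1 is refused whole. A call with a gripper value outside its range is refused whole. "grip" is the opening in per cent of the stroke, from 0 (shut) to 100 (fully open), set as the call begins (left out, the last holds). The fingers move at their own pace and stop on an object; the grip force is fixed at half the most. Time passes only in rows, so rows that repeat a pose let the fingers close. It gives the time, the measured TCP pose, the force, the opening and the grip force at its end, in the units of the state.
- env.get_obs(): the state, without advancing time (a new reading comes with each control period).
- vision.camera(name): name is "scene" or "top" or "wrist"; returns a dict with "frame" (400x640x3 uint8, blue, green, red), "fx", "fy", "cx", "cy" (pixels), "dist" ([k1, k2, p1, p2, k3] as OpenCV has them; the pictures are not rectified), "T" (4x4, takes a point from camera to world coordinates); the wrist camera has in their place "mount" (4x4, takes a point from camera to tool coordinates, whose origin is the TCP and whose axes are the flange's). Camera axes: x right, y down, z forward; pixel columns grow to the right and rows downward; lengths in m; the calibration is good to about 2 mm. A picture is of the moment at which its call begins: read the wrist's pose just before it. There is no depth.
- order.hand_in(): hands the job in; it is judged then, once.
The state is a dict: "clock": time; "joint_pos": joint angles; "joint_vel": joint speeds; "joint_torque": joint torques, N m; "position": TCP position; "orientation": TCP orientation; "wrist_force": force on the tool from outside, world axes, zero at the start; "ft_torque": the same for the moment, N m; "width": finger opening in m; "grasp_force": force on a finger pad.
Only numpy, scipy, OpenCV 4.12 (cv2) and the standard library are available. Lean on these libraries where they do the work, as an engineer would, in place of code of your own. Each camera call takes 0.05 s, during which the arm holds its last target. There are 200 camera calls.

## Working session

There is one attempt and no reset: what is moved stays moved. The work goes in short steps, Python scripts to look and compute and a tool call to move; the robot and the scene stay as the last step left them, time stands still between calls to the robot, and variables do not carry over. Pictures are saved under pics/ and viewed, at most 10 in all, crops included, and the job is handed in when it is done.

Besides the shell and the picture viewer there is one more tool, called after "Call:" in YAML: its name, and indented under it one key for each argument. drive_tool: Moves the arm, as the interface text tells. Shift numbers are shares of 0.1 m and turn numbers shares of 180 degrees, none past 1 either way. Its arguments: {"type":"object","properties":{"motion":{"type":"array"},"grip":{"type":"number"}},"required":["motion"]}

```bash
mkdir -p pics; cat > h.py <<'E'
import numpy as np, cv2
from bench import env, vision, order
from scipy.spatial.transform import Rotation as R
def px2ray(c,uv,T):
    K=np.array([[c['fx'],0,c['cx']],[0,c['fy'],c['cy']],[0,0,1.]])
    p=cv2.undistortPoints(np.array(uv,float).reshape(-1,1,2),K,np.array(c['dist'],float)).reshape(-1,2)
    d=np.c_[p,np.ones(len(p))]@T[:3,:3].T
    return T[:3,3],d
def onz(c,uv,z,T=None):
    o,d=px2ray(c,uv,c['T'] if T is None else T)
    return o+d*((z-o[2])/d[:,2])[:,None]
def proj(c,P,T=None):
    T=c['T'] if T is None else T
    W=np.linalg.inv(T);K=np.array([[c['fx'],0,c['cx']],[0,c['fy'],c['cy']],[0,0,1.]])
    return cv2.projectPoints(np.array(P,float).reshape(-1,3),cv2.Rodrigues(W[:3,:3])[0],W[:3,3],K,np.array(c['dist'],float))[0].reshape(-1,2)
def tri(c1,u1,c2,u2):
    (o1,d1),(o2,d2)=px2ray(c1,[u1],c1['T']),px2ray(c2,[u2],c2['T'])
    s=np.linalg.lstsq(np.c_[d1[0],-d2[0]],o2-o1,rcond=None)[0]
    a,b=o1+s[0]*d1[0],o2+s[1]*d2[0]
    return (a+b)/2,np.linalg.norm(a-b)
E
python3 - <<'E'
from h import *
o=env.get_obs();print(o)
for n in('scene','top'):
    c=vision.camera(n);cv2.imwrite(f'pics/{n}0.png',c['frame']);print(n,np.round(c['T'],3).tolist(),c['fx'],c['cx'],c['cy'])
E
```

```text
{'clock': 0.0, 'joint_pos': array([-1.49771037e+00,  1.04731070e-01,  9.64638817e-02,  1.56389836e+00,
       -1.30692684e-05,  1.35311813e+00]), 'joint_vel': array([ 1.23588603e-03,  4.77545754e-04,  2.51456739e-04,  1.53375812e-03,
       -6.84112800e-04,  6.52634544e-05]), 'joint_torque': array([ 5.02720959e-04, -5.56933093e+01,  5.03647864e+01,  1.67931255e-02,
       -3.37124975e-04,  7.60165904e-06]), 'position': array([ 0.17200321, -0.57446555,  0.23050076]), 'orientation': array([-3.10709864e+00, -4.54926095e-01, -1.34822856e-04]), 'wrist_force': array([-0.452052  , -0.36303649, -0.10135852]), 'ft_torque': array([-0.00760296, -0.00939006,  0.0355549 ]), 'grasp_force': 0.0, 'width': 0.0853887973230378}
scene [[-0.633, 0.404, -0.66, 1.22], [0.774, 0.33, -0.54, 0.628], [-0.0, -0.853, -0.522, 0.655], [0.0, 0.0, 0.0, 1.0]] 483.4495384041466 321.240704381399 195.26765547801602
top [[0.029, -0.976, 0.217, 0.386], [-1.0, -0.029, 0.002, 0.119], [0.004, -0.217, -0.976, 0.974], [0.0, 0.0, 0.0, 1.0]] 481.23748150665307 316.31469031255637 207.36604101754403
```

View pics/scene0.png

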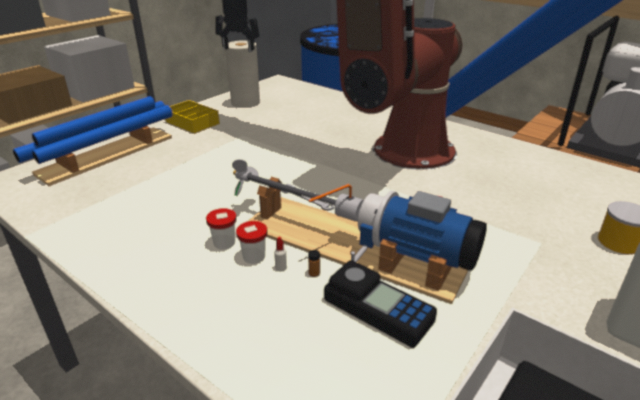

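View pics/top0.png

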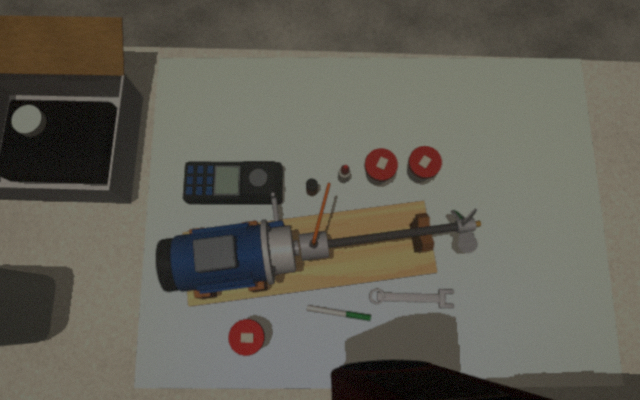

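```bash
python3 - <<'E'
from h import *
t=cv2.imread('pics/top0.png');s=cv2.imread('pics/scene0.png')
a=cv2.resize(t[170:270,295:495],None,fx=4,fy=4,interpolation=cv2.INTER_CUBIC)
b=cv2.resize(s[140:240,215:375],None,fx=5,fy=5,interpolation=cv2.INTER_CUBIC)[:400]
cv2.imwrite('pics/crop0.png',np.vstack([a[:300],b[:300]]))
class C: pass
c=vision.camera('top')
P=onz(c,[[335,242],[412,235]],.095);print(P)
print(onz(c,[[315,243]],.152),onz(c,[[328,183]],.152),onz(c,[[463,226]],.095))
print(onz(c,[[313,186],[345,173],[424,163],[380,165],[340,313],[412,297]],.03))
E
```

```text
[[ 0.51749949  0.08500785  0.095     ]
 [ 0.53475342 -0.05730322  0.095     ]]
[[0.50623646 0.12162198 0.152     ]] [[0.6139323  0.10181099 0.152     ]] [[ 0.55449917 -0.15287204  0.095     ]]
[[ 0.64046497  0.12951512  0.03      ]
 [ 0.66992679  0.06500793  0.03      ]
 [ 0.69640937 -0.09724148  0.03      ]
 [ 0.68924621 -0.00657103  0.03      ]
 [ 0.39000734  0.06997421  0.03      ]
 [ 0.42418674 -0.06883351  0.03      ]]
```

View pics/crop0.png

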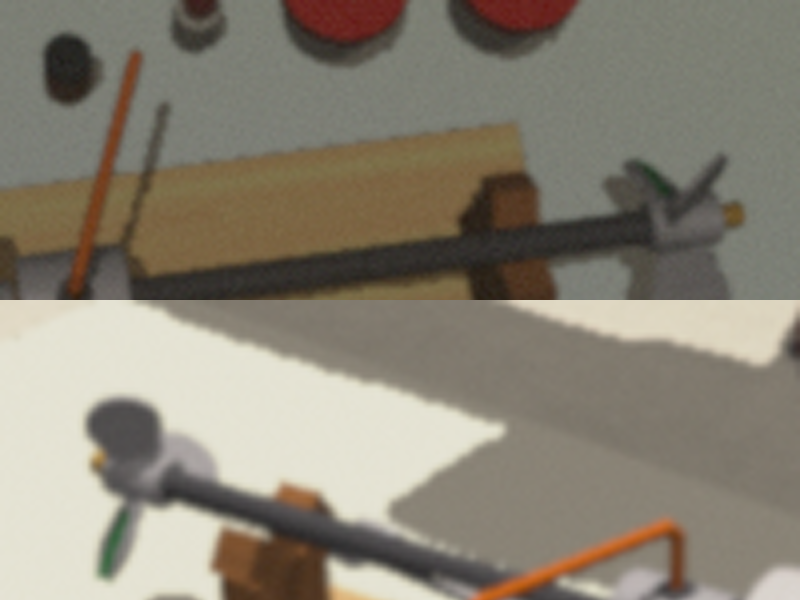

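```bash
cat >> h.py <<'E'
def green(c,box):
    x0,x1,y0,y1=box;f=c['frame'][y0:y1,x0:x1].astype(int)
    m=(f[...,1]-np.maximum(f[...,0],f[...,2])>12)
    n,l,st,ce=cv2.connectedComponentsWithStats(m.astype(np.uint8))
    i=1+np.argmax(st[1:,4]) if n>1 else None
    return None if i is None else (ce[i]+[x0,y0],st[i,4])
X=None
E
python3 - <<'E'
from h import *
t=vision.camera('top');s=vision.camera('scene')
f=t['frame'].astype(int)
pts=[]
for u in list(range(340,408))+list(range(436,452)):
    v0=243-(u-335)*.095
    col=f[int(v0)-9:int(v0)+10,u].sum(1);m=np.where(col<np.median(np.r_[col[:4],col[-4:]])*0.6)[0]
    if len(m)>2: pts.append([u,m.mean()+int(v0)-9,len(m)])
pts=np.array(pts);print(pts[::8])
P=onz(t,pts[:,:2],.095)
k=np.polyfit(P[:,1],P[:,0],1);r=P[:,0]-np.polyval(k,P[:,1])
k=np.polyfit(P[abs(r)<.003,1],P[abs(r)<.003,0],1);print(k,np.std(r))
# orange key
m=(f[...,2]-f[...,0]>50)&(f[...,1]-f[...,0]>8)&(f[...,2]-f[...,1]>20);m[:175]=0;m[255:]=0;m[:,:300]=0;m[:,335:]=0
y,x=np.where(m);K=onz(t,np.c_[x,y],.152);print(len(x),x.min(),x.max(),y.min(),y.max())
c0,d=K.mean(0),np.linalg.svd(K-K.mean(0))[2][0];q=(K-c0)@d;print('key ends',c0+d*q.min(),c0+d*q.max())
g1=green(t,(440,490,190,240));g2=green(s,(225,260,150,205));print(g1,g2)
print(tri(t,g1[0],s,g2[0]))
E
```

```text
[[340.  242.    9. ]
 [348.  241.    9. ]
 [356.  240.5  10. ]
 [364.  239.    9. ]
 [372.  238.    9. ]
 [380.  237.    9. ]
 [388.  236.    9. ]
 [396.  235.    9. ]
 [404.  234.    9. ]
 [440.  229.    9. ]
 [448.  227.5   8. ]]
[-0.16510479  0.52966054] 0.0004227251800192221
349 300 334 183 242
key ends [0.61364512 0.09846378 0.152     ] [0.50708847 0.12150538 0.152     ]
(array([458.25, 214.  ]), np.int32(8)) (array([237.1875, 188.625 ]), np.int32(32))
(array([ 0.58242962, -0.15214893,  0.06968152]), np.float64(0.0004977173879532589))
```

Call:
drive_tool:
  motion: [0.87, 0.85, 0, 0, 0, 0.092, 0.87, 0.85, 0, 0, 0, 0.092, 0.87, 0.85, 0, 0, 0, 0.092, 0.87, 0.85, 0, 0, 0, 0.092]
  grip: 0

```text
clock: 0.58
position: [0.2629, -0.4858, 0.2319]
orientation: [-3.007, -0.909, -0.003]
wrist_force: [-0.4, 0.3, 0.1]
width: 0.0388
grasp_force: 0.0
```

Call:
drive_tool:
  motion: [0.87, 0.85, 0, 0, 0, 0.092, 0.87, 0.85, 0, 0, 0, 0.092, 0.87, 0.85, 0, 0, 0, 0.092, 0.87, 0.85, 0, 0, 0, 0.092]

```text
clock: 0.92
position: [0.3498, -0.4005, 0.2317]
orientation: [-2.845, -1.333, -0.003]
wrist_force: [-0.7, -0.7, 0.1]
width: -0.0001
grasp_force: 0.0
```

Call:
drive_tool:
  motion: [0.87, 0.85, 0, 0, 0, 0.092, 0.87, 0.85, 0, 0, 0, 0.092, 0.87, 0.85, 0, 0, 0, 0.092, 0.87, 0.85, 0, 0, 0, 0.092]

```text
clock: 1.25
position: [0.4365, -0.3154, 0.2315]
orientation: [-2.623, -1.729, -0.003]
wrist_force: [0.4, 0.4, -0.3]
width: 0.0003
grasp_force: 0.0
```

Call:
drive_tool:
  motion: [0.87, 0.85, 0, 0, 0, 0.092, 0.87, 0.85, 0, 0, 0, 0.092, 0.87, 0.85, 0, 0, 0, 0.092, 0.87, 0.85, 0, 0, 0, 0.092]

```text
clock: 1.58
position: [0.5233, -0.2303, 0.2311]
orientation: [-2.347, -2.088, -0.003]
wrist_force: [0.7, 0.7, 0.2]
width: 0.0
grasp_force: 0.0
```

Call:
drive_tool:
  motion: [0.87, 0.85, 0, 0, 0, 0.092, 0.87, 0.85, 0, 0, 0, 0.092, 0.87, 0.85, 0, 0, 0, 0.092, 0.87, 0.85, 0, 0, 0, 0.092, 0.87, 0.85, 0, 0, 0, 0.092]

```text
clock: 2.0
position: [0.6077, -0.1485, 0.2306]
orientation: [-2.028, -2.398, 0.0]
wrist_force: [0.5, -0.4, -0.2]
width: 0.0001
grasp_force: 0.0
```

Call:
drive_tool:
  motion: [0, 0, -0.4, 0, 0, 0, 0, 0, -0.8, 0, 0, 0, 0, 0, -1, 0, 0, 0, 0, 0, -1, 0, 0, 0]

```text
clock: 2.33
position: [0.6034, -0.1496, 0.1255]
orientation: [-2.028, -2.389, 0.004]
wrist_force: [-1.6, 0.5, -1.0]
width: 0.0
grasp_force: 0.0
```

Call:
drive_tool:
  motion: [0, 0, -0.1, 0, 0, 0, 0, 0, -0.18, 0, 0, 0, 0, 0, -0.18, 0, 0, 0]

```text
clock: 2.58
position: [0.607, -0.1504, 0.1134]
orientation: [2.031, 2.396, 0.0]
wrist_force: [-0.5, 0.8, -0.6]
width: 0.0001
grasp_force: 0.0
```

Call:
drive_tool:
  motion: [-0.1, -0.016, 0, 0, 0, 0, -0.2, -0.033, 0, 0, 0, 0, -0.3, -0.05, 0, 0, 0, 0, -0.4, -0.066, 0, 0, 0, 0, -0.5, -0.083, 0, 0, 0, 0, -0.6, -0.1, 0, 0, 0, 0, -0.7, -0.116, 0, 0, 0, 0, -0.8, -0.132, 0, 0, 0, 0, -0.82, -0.135, 0, 0, 0, 0, -0.82, -0.135, 0, 0, 0, 0]

```text
clock: 3.42
position: [0.5255, -0.1638, 0.1149]
orientation: [2.03, 2.395, 0.001]
wrist_force: [-2.0, 1.3, 2.5]
width: -0.0002
grasp_force: 1.4
```

```bash
python3 - <<'E'
from h import *
s=vision.camera('scene');t=vision.camera('top')
for i in range(1): pass
a=cv2.resize(s['frame'][110:210,190:350],None,fx=5,fy=5)[:300];b=cv2.resize(t['frame'][170:270,370:530],None,fx=5,fy=5)[100:400]
cv2.imwrite('pics/p1.png',np.vstack([a,b]));print(green(t,(440,490,190,240)),green(s,(225,260,130,205)))
E
```

```text
(array([466.92156863, 207.78431373]), np.int32(51)) (array([234.59459459, 170.08108108]), np.int32(37))
```

View pics/p1.png

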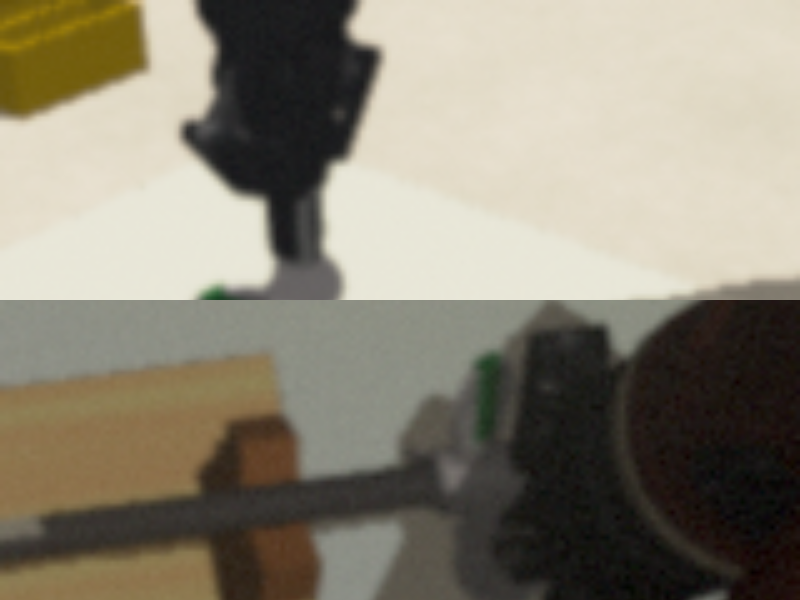

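```bash
cat >> h.py <<'E'
P=np.array([.556,-.160,.095]);EX=np.array([.163,-.987,0]);EY=np.array([.987,.163,0])
def ang():
    s=vision.camera('scene');t=vision.camera('top')
    a,b=green(t,(440,490,180,250)),green(s,(220,265,120,205));print(a,b)
    if a and b:
        p,e=tri(t,a[0],s,b[0]);d=p-P;print('x,y,z',d@EX,d@EY,d[2],'err',e,'theta',np.degrees(np.arctan2(-(d@EY),d[2])))
    return s,t
E
python3 - <<'E'
from h import *
ang()
E
```

```text
(array([467.13207547, 207.73584906]), np.int32(53)) (array([234.5       , 169.89473684]), np.int32(38))
x,y,z -0.0018656767131990384 0.028232381736308862 0.025258866150206977 err 0.0007815966500751818 theta -48.18173041604559
```

Call:
drive_tool:
  motion: [0, 0, 0.3, 0, 0, 0, 0, 0, 0.6, 0, 0, 0, 0, 0, 0.6, 0, 0, 0, 0.35, 0.058, 0.6, 0, 0, 0, 0.7, 0.116, 0.6, 0, 0, 0, 0.97, 0.16, 0.6, 0, 0, 0, 0.97, 0.16, 0.6, 0, 0, 0, 0.97, 0.16, 0.3, 0, 0, 0, 0.97, 0.16, 0, 0, 0, 0, 0.97, 0.16, 0, 0, 0, 0]

```text
clock: 4.45
position: [0.6191, -0.146, 0.1065]
orientation: [-2.025, -2.391, 0.004]
wrist_force: [-0.9, 0.9, -1.4]
width: -0.0001
grasp_force: 0.0
```

Call:
drive_tool:
  motion: [-0.1, -0.016, 0, 0, 0, 0, -0.2, -0.033, 0, 0, 0, 0, -0.3, -0.05, 0, 0, 0, 0, -0.36, -0.06, 0, 0, 0, 0, -0.41, -0.068, 0, 0, 0, 0, -0.45, -0.075, 0, 0, 0, 0, -0.45, -0.075, 0, 0, 0, 0]

```text
clock: 5.03
position: [0.5772, -0.155, 0.1149]
orientation: [2.03, 2.396, 0.001]
wrist_force: [1.3, 2.3, 1.3]
width: -0.0002
grasp_force: 1.2
```

```bash
python3 - <<'E'
from h import *
ang()
E
```

```text
None (array([242.5625, 161.625 ]), np.int32(48))
```

Call:
drive_tool:
  motion: [0, 0, 0.35, 0, 0, 0, 0, 0, 0.7, 0, 0, 0, 0, 0, 0.9, 0, 0, 0, -0.21, -0.05, 0.9, 0, 0, 0, -0.21, -0.05, 0.9, 0, 0, 0]

```text
clock: 5.55
position: [0.5548, -0.1607, 0.2045]
orientation: [2.031, 2.396, -0.002]
wrist_force: [-1.3, -0.3, -0.8]
width: -0.0001
grasp_force: 0.0
```

Call:
drive_tool:
  motion: [0, 0, 0, 0, 0, 0, 0, 0, 0, 0, 0, 0, 0, 0, 0, 0, 0, 0, 0, 0, 0, 0, 0, 0, 0, 0, 0, 0, 0, 0, 0, 0, 0, 0, 0, 0, 0, 0, 0, 0, 0, 0, 0, 0, 0, 0, 0, 0]
  grip: 100

```text
clock: 6.22
position: [0.5561, -0.1598, 0.2033]
orientation: [-2.031, -2.397, -0.0]
wrist_force: [-0.8, -0.4, -0.5]
width: 0.0856
grasp_force: 0.0
```

```bash
python3 - <<'E'
from h import *
ang();w=vision.camera('wrist');s=vision.camera('scene');cv2.imwrite('pics/w1.png',np.hstack([w['frame'][:,120:520],cv2.resize(s['frame'][100:200,190:290],(400,400))]))
E
```

```text
(array([473.55555556, 220.88888889]), np.int32(9)) (array([242.07575758, 162.03030303]), np.int32(66))
x,y,z -0.00034906548142595804 0.00027971174185367797 0.03362000420728292 err 0.005381057506322037 theta -0.47667848075445385
```

View pics/w1.png

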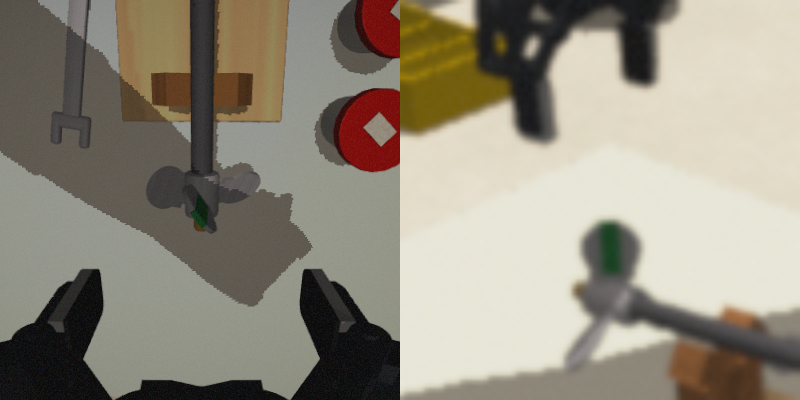

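Call:
drive_tool:
  motion: [0, 0, -0.35, 0, 0, 0, 0, 0, -0.7, 0, 0, 0, 0, 0, -0.88, 0, 0, 0, 0, 0, -0.88, 0, 0, 0, 0, 0, -0.88, 0, 0, 0]

```text
clock: 6.83
position: [0.5554, -0.1595, 0.115]
orientation: [-2.03, -2.396, 0.0]
wrist_force: [-0.4, -0.0, 0.5]
width: 0.0854
grasp_force: 0.0
```

Call:
drive_tool:
  motion: [0, 0, 0, 0, 0, 0, 0, 0, 0, 0, 0, 0, 0, 0, 0, 0, 0, 0, 0, 0, 0, 0, 0, 0, 0, 0, 0, 0, 0, 0, 0, 0, 0, 0, 0, 0, 0, 0, 0, 0, 0, 0, 0, 0, 0, 0, 0, 0, 0, 0, 0, 0, 0, 0]
  grip: 0

```text
clock: 7.58
position: [0.5572, -0.1599, 0.1162]
orientation: [2.027, 2.397, 0.002]
wrist_force: [5.6, 0.0, 4.0]
width: 0.0137
grasp_force: 53.8
```

Call:
drive_tool:
  motion: [0, 0, 0, 0, 0, 0, 0, 0, 0, 0, 0, 0, 0, 0, 0, 0, 0, 0, 0, 0, 0, 0, 0, 0, 0, 0, 0, 0, 0, 0, 0, 0, 0, 0, 0, 0, 0, 0, 0, 0, 0, 0]
  grip: 100

```text
clock: 8.17
position: [0.5559, -0.1598, 0.1152]
orientation: [-2.031, -2.397, 0.0]
wrist_force: [-0.5, 0.7, -0.2]
width: 0.0854
grasp_force: 0.0
```

Call:
drive_tool:
  motion: [0, 0, 0.35, 0, 0, 0, 0, 0, 0.7, 0, 0, 0, 0, 0, 0.9, 0, 0, 0, 0, 0, 0.9, 0, 0, 0, 0, 0, 0.9, 0, 0, 0]

```text
clock: 8.58
position: [0.5568, -0.1603, 0.2067]
orientation: [2.029, 2.395, 0.001]
wrist_force: [0.3, -0.3, -1.2]
width: 0.0855
grasp_force: 0.0
```

```bash
python3 - <<'E'
from h import *
s,t=ang();w=vision.camera('wrist')
cv2.imwrite('pics/w2.png',np.hstack([cv2.resize(w['frame'][120:270,220:420],(400,300)),cv2.resize(s['frame'][130:205,220:320],(400,300))]))
# flat: bright pixels across shaft in top view, near hub
f=t['frame'].astype(int).sum(2)
for x in (340,350,360): print(x,f[228:256,x].tolist())
E
```

```text
(array([473.35714286, 220.64285714]), np.int32(14)) (array([241.98461538, 161.78461538]), np.int32(65))
x,y,z -0.0007551793872511862 0.0007330932560595459 0.03451085285690367 err 0.00500287277627813 theta -1.216916707904237
340 [344, 335, 345, 341, 343, 334, 338, 333, 342, 320, 321, 399, 421, 436, 426, 423, 387, 284, 200, 214, 267, 330, 351, 346, 342, 346, 351, 346]
350 [334, 340, 334, 337, 339, 346, 337, 323, 307, 349, 404, 428, 428, 422, 424, 377, 237, 176, 214, 261, 325, 346, 355, 344, 348, 348, 340, 347]
360 [336, 329, 337, 344, 333, 343, 322, 300, 388, 433, 431, 426, 426, 405, 330, 220, 204, 266, 333, 348, 352, 347, 341, 341, 354, 342, 346, 350]
```

View pics/w2.png

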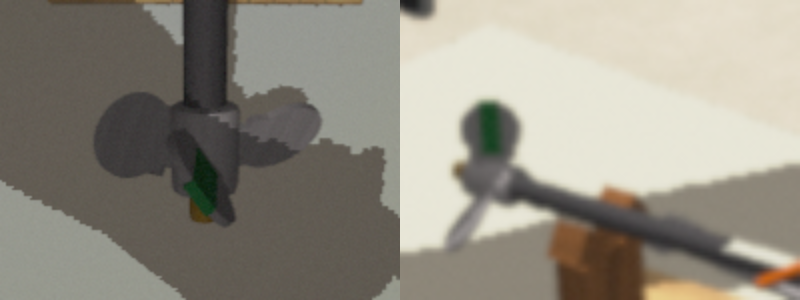

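Call:
drive_tool:
  motion: [0.05, 0.35, 0, 0, 0, 0, 0.09, 0.7, 0, 0, 0, 0, 0.13, 1, 0, 0, 0, 0]
  grip: 0

```text
clock: 8.98
position: [0.5682, -0.0583, 0.2037]
orientation: [-2.03, -2.394, 0.001]
wrist_force: [1.2, -0.2, 1.1]
width: 0.0522
grasp_force: 0.0
```

Call:
drive_tool:
  motion: [0.05, 0.35, 0, 0, 0, 0, 0.09, 0.7, 0, 0, 0, 0, 0.13, 1, 0, 0, 0, 0]

```text
clock: 9.23
position: [0.5812, 0.0424, 0.2038]
orientation: [-2.029, -2.396, 0.002]
wrist_force: [0.7, -0.6, -0.6]
width: 0.0121
grasp_force: 0.0
```

Call:
drive_tool:
  motion: [0.05, 0.35, 0, 0, 0, 0, 0.09, 0.7, 0, 0, 0, 0, 0.12, 0.99, 0, 0, 0, 0, 0.12, 0.99, 0, 0, 0, 0, 0.12, 0.99, 0, 0, 0, 0]

```text
clock: 9.65
position: [0.5932, 0.1406, 0.2037]
orientation: [-2.026, -2.398, 0.003]
wrist_force: [-0.6, -0.3, 0.1]
width: 0.0
grasp_force: 0.0
```

Call:
drive_tool:
  motion: [0, 0, -0.3, 0, 0, 0, 0, 0, -0.6, 0, 0, 0, 0, 0, -0.68, 0, 0, 0, 0, 0, -0.68, 0, 0, 0]

```text
clock: 9.98
position: [0.5918, 0.1381, 0.1339]
orientation: [-2.029, -2.392, 0.006]
wrist_force: [-1.1, 0.5, 0.1]
width: -0.0002
grasp_force: 0.0
```

```bash
python3 - <<'E'
from h import *
S=np.array([.5097,.121,0]);o=env.get_obs();p=o['position'];print(p,o['width'])
for a in range(75,-41,-10):
    r=np.radians(a);u=np.array([np.cos(r),np.sin(r)]);n=np.array([-u[1],u[0]])
    d=.011*abs(n[0])+.0145*abs(n[1])+.0032
    c=.08*u+d*n;w=S+c[0]*EX+c[1]*EY;print(a,np.round((w-p)[:2]*10,3),np.round(w[:2],4))
t=vision.camera('top');cv2.imwrite('pics/k1.png',cv2.resize(t['frame'][120:270,240:440],(800,600)))
E
```

```text
[0.5917941  0.13806469 0.13388771] -0.00015922671246315265
75 [-0.007 -0.074] [0.5911 0.1307]
65 [ 0.002 -0.2  ] [0.592 0.118]
55 [-0.011 -0.332] [0.5907 0.1049]
45 [-0.047 -0.464] [0.5871 0.0917]
35 [-0.108 -0.593] [0.581  0.0788]
25 [-0.196 -0.713] [0.5722 0.0668]
15 [-0.308 -0.817] [0.561  0.0564]
5 [-0.442 -0.9  ] [0.5476 0.0481]
-5 [-0.574 -0.954] [0.5344 0.0426]
-15 [-0.7   -0.987] [0.5218 0.0394]
-25 [-0.834 -0.998] [0.5084 0.0383]
-35 [-0.974 -0.985] [0.4944 0.0396]
```

View pics/k1.png

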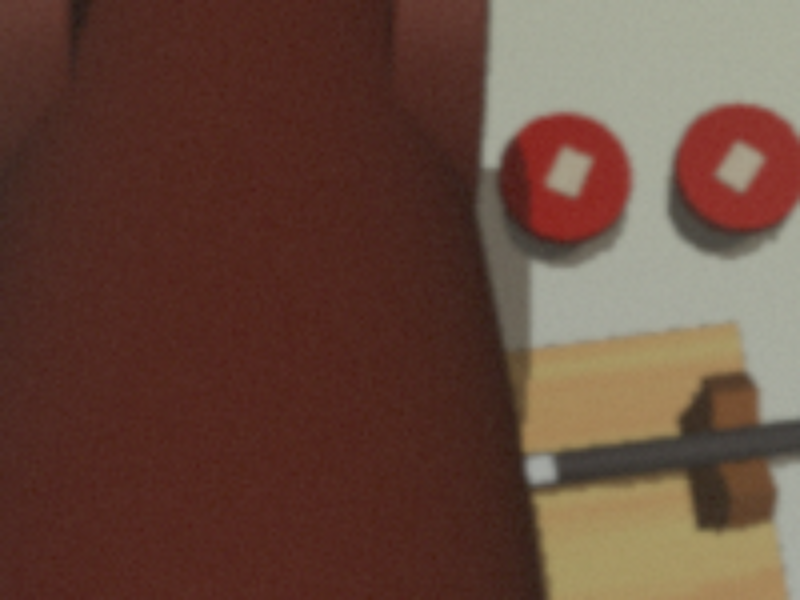

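Call:
drive_tool:
  motion: [0, -0.1, 0, 0, 0, 0, 0, -0.2, 0, 0, 0, 0, -0.01, -0.33, 0, 0, 0, 0, -0.05, -0.46, 0, 0, 0, 0, -0.11, -0.59, 0, 0, 0, 0, -0.2, -0.71, 0, 0, 0, 0, -0.31, -0.82, 0, 0, 0, 0, -0.44, -0.9, 0, 0, 0, 0, -0.57, -0.95, 0, 0, 0, 0, -0.7, -0.99, 0, 0, 0, 0, -0.7, -0.99, 0, 0, 0, 0]

```text
clock: 10.95
position: [0.5226, 0.0384, 0.1378]
orientation: [2.032, 2.395, -0.001]
wrist_force: [-0.2, 0.0, 0.6]
width: 0.0
grasp_force: 0.0
```

Call:
drive_tool:
  motion: [-0.07, -0.01, 0, 0, 0, 0, -0.13, -0.01, 0, 0, 0, 0, -0.19, 0, 0, 0, 0, 0, -0.22, 0, 0, 0, 0, 0, -0.22, 0, 0, 0, 0, 0]

```text
clock: 11.37
position: [0.5016, 0.0403, 0.1374]
orientation: [2.03, 2.397, -0.0]
wrist_force: [1.6, -0.3, 0.4]
width: 0.0
grasp_force: 0.4
```

```bash
python3 - <<'E'
from h import *
o=env.get_obs();print(o['position'],o['wrist_force'])
s=vision.camera('scene');cv2.imwrite('pics/k2.png',cv2.resize(s['frame'][120:270,220:420],(800,600)))
E
```

```text
[0.50162601 0.0402777  0.13743447] [ 1.6424307  -0.33529957  0.43872558]
```

View pics/k2.png

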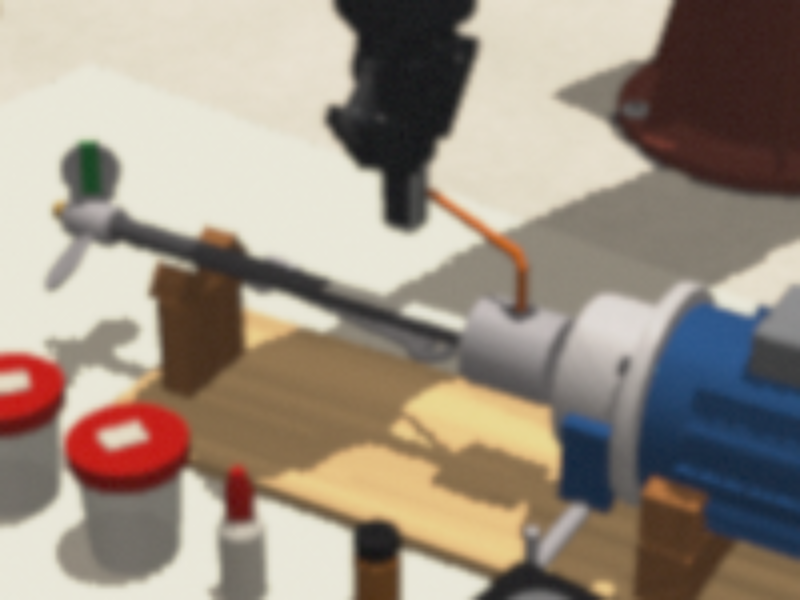

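Call:
drive_tool:
  motion: [-0.03, 0.01, 0, 0, 0, 0, -0.05, 0.02, 0, 0, 0, 0, -0.05, 0.02, 0, 0, 0, 0]

```text
clock: 11.67
position: [0.4968, 0.0421, 0.1373]
orientation: [2.03, 2.397, -0.001]
wrist_force: [1.6, -2.4, 0.8]
width: 0.0003
grasp_force: 0.8
```

Call:
drive_tool:
  motion: [-0.03, 0.01, 0, 0, 0, 0, -0.04, 0.02, 0, 0, 0, 0, -0.04, 0.02, 0, 0, 0, 0]

```text
clock: 11.92
position: [0.4928, 0.0442, 0.1373]
orientation: [2.031, 2.397, -0.0]
wrist_force: [1.2, -1.3, 0.2]
width: -0.0002
grasp_force: 0.9
```

Call:
drive_tool:
  motion: [-0.03, 0.01, 0, 0, 0, 0, -0.04, 0.02, 0, 0, 0, 0, -0.04, 0.02, 0, 0, 0, 0]

```text
clock: 12.17
position: [0.4898, 0.0455, 0.1377]
orientation: [2.029, 2.395, 0.0]
wrist_force: [5.5, -5.6, -1.7]
width: 0.0002
grasp_force: 3.8
```

Call:
drive_tool:
  motion: [-0.02, 0.01, 0, 0, 0, 0, -0.04, 0.02, 0, 0, 0, 0, -0.04, 0.02, 0, 0, 0, 0]

```text
clock: 12.42
position: [0.4882, 0.0463, 0.1383]
orientation: [2.027, 2.39, 0.003]
wrist_force: [16.7, -11.5, -5.8]
width: -0.0001
grasp_force: 10.1
```

Call:
drive_tool:
  motion: [-0.02, 0.01, 0, 0, 0, 0, -0.03, 0.02, 0, 0, 0, 0, -0.03, 0.02, 0, 0, 0, 0, -0.03, 0.02, 0, 0, 0, 0]

```text
clock: 12.75
position: [0.4872, 0.0469, 0.1388]
orientation: [2.025, 2.385, 0.004]
wrist_force: [26.8, -17.8, -10.1]
width: 0.0
grasp_force: 15.6
```

```bash
python3 - <<'E'
from h import *
o=env.get_obs();p=o['position'];print(p,o['wrist_force']);ang()
S=np.array([.5097,.121]);d=p[:2]-S;X=np.array([d@EX[:2],d@EY[:2]])
from scipy.optimize import brentq
f=lambda r:X@[-np.sin(r),np.cos(r)]-(.011*abs(np.sin(r))+.0145*abs(np.cos(r))+.0032)
r=brentq(f,-1.3,.3);print('psi',np.degrees(r),'q',np.radians(80)-r)
E
```

```text
[0.4871674  0.04687456 0.13877852] [ 26.81416983 -17.8236204  -10.14916983]
None (array([241.97101449, 161.56521739]), np.int32(69))
psi -42.25975637925621 q 2.133835291504162
```

Call:
drive_tool:
  motion: [0.05, -0.02, 0, 0, 0, 0, 0.15, -0.07, 0, 0, 0, 0, 0.3, -0.13, 0, 0, 0, 0, 0.3, -0.13, 0, 0, 0, 0, 0.3, -0.13, 0.4, 0, 0, 0, 0.3, -0.13, 0.8, 0, 0, 0, 0.3, -0.13, 1, 0, 0, 0]

```text
clock: 13.43
position: [0.5118, 0.0376, 0.2412]
orientation: [2.029, 2.396, 0.002]
wrist_force: [1.1, 0.3, 0.8]
width: 0.0003
grasp_force: 0.0
```

Call:
drive_tool:
  motion: [0, -0.35, 0, 0, 0, 0, 0, -0.7, 0, 0, 0, 0, 0, -1, 0, 0, 0, 0]

```text
clock: 13.68
position: [0.5114, -0.0634, 0.2377]
orientation: [-2.029, -2.399, -0.0]
wrist_force: [0.4, -0.5, 0.4]
width: 0.0002
grasp_force: 0.0
```

Call:
drive_tool:
  motion: [0, -0.35, 0, 0, 0, 0, 0, -0.7, 0, 0, 0, 0, 0, -1, 0, 0, 0, 0]

```text
clock: 13.93
position: [0.5111, -0.164, 0.2371]
orientation: [-2.03, -2.396, -0.0]
wrist_force: [0.1, 0.2, 0.1]
width: 0.0001
grasp_force: 0.0
```

Call:
drive_tool:
  motion: [0, -0.35, 0, 0, 0, 0, 0, -0.7, 0, 0, 0, 0, 0, -1, 0, 0, 0, 0, 0, -1, 0, 0, 0, 0, 0, -1, 0, 0, 0, 0]

```text
clock: 14.35
position: [0.5112, -0.2633, 0.2366]
orientation: [-2.032, -2.393, -0.001]
wrist_force: [-0.2, 0.5, -0.7]
width: -0.0001
grasp_force: 0.0
```

```bash
python3 - <<'E'
from h import *
s,t=ang();f=t['frame'].astype(int)
m=(f[...,2]-f[...,0]>50)&(f[...,1]-f[...,0]>8)&(f[...,2]-f[...,1]>20)
m[:200]=0;m[300:]=0;m[:,:305]=0;m[:,390:]=0
n,l,st,ce=cv2.connectedComponentsWithStats(m.astype(np.uint8));i=1+np.argmax(st[1:,4]);print(st[1:])
y,x=np.where(l==i);K=onz(t,np.c_[x,y],.152);c0=K.mean(0);d=np.linalg.svd(K-c0)[2][0];q=(K-c0)@d
print(c0+d*q.min(),c0+d*q.max())
if d@EX<0:d=-d
a=np.arctan2(d@EY,d@EX);print('psi',np.degrees(a),'q',np.radians(80)-a)
cv2.imwrite('pics/end.png',cv2.resize(t['frame'][150:350,240:490],(750,600)))
E
```

```text
(array([473.94736842, 220.47368421]), np.int32(19)) (array([241.97101449, 161.56521739]), np.int32(69))
x,y,z -0.00020447334090814253 0.0006161673877951284 0.035046364591114126 err 0.0057955691676921575 theta -1.0072415301551392
[[ 371  206   19    5   33]
 [ 345  209   25    5   46]
 [ 336  213    8    2   11]
 [ 322  215    4    2    5]
 [ 331  214    3    2    3]
 [ 305  214   85   24 1043]
 [ 307  217    1    1    1]
 [ 312  216    4    2    5]
 [ 320  216    1    1    1]
 [ 310  218    1    1    1]
 [ 314  223    2    2    2]
 [ 324  222    1    1    1]
 [ 312  224    1    1    1]
 [ 313  240   58   31  258]
 [ 372  246   18    6   46]
 [ 365  248    6    4   10]
 [ 357  251    1    1    1]
 [ 360  250    3    3    6]
 [ 347  252    1    1    1]
 [ 369  253    1    1    1]
 [ 367  254    1    1    1]
 [ 339  259    1    1    1]
 [ 324  260    1    1    1]
 [ 326  260    1    1    1]
 [ 333  260    1    1    1]
 [ 319  262    3    1    3]
 [ 306  264    1    1    1]
 [ 305  273   85   15  547]
 [ 305  283    5    5    9]
 [ 320  287    1    1    1]
 [ 311  288    1    1    1]]
[0.52581183 0.13922562 0.152     ] [ 0.54768088 -0.00807139  0.152     ]
psi -0.9326196943060876 q 1.4125406859300478
```

View pics/end.png

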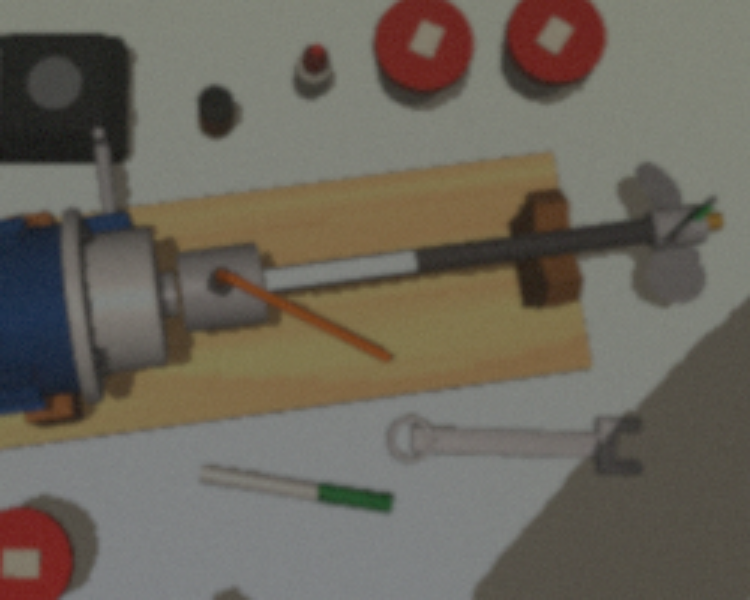

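```bash
python3 - <<'E'
from h import *
t=vision.camera('top');K=onz(t,[[313.5,241],[370,269]],.152);d=K[1]-K[0];a=np.arctan2(d@EY,d@EX);q=np.radians(80)-a;print(np.linalg.norm(d),q)
if q>1.93: print(order.hand_in())
E
```

```text
0.10766994396119657 1.9938795441896433
the job is handed in; nothing more can be done
None
```

The job is handed in, but no verdict was returned: by my camera measurements the flat faces up within about 1–2° and the key is home at about 1.99 of 2.0 rad. The arm is clear of everything, and nothing around the mixer looked out of place in the last picture.

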